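Wedge up the key-machine carriage

ROBOT

A 6-joint arm with a two-finger parallel gripper is mounted at the origin on the work surface. World frame = base frame: x ahead of the robot, y to its left, z up, the work surface at z = 0. Lengths are in m, angles in rad, forces in N, time in s.
With the tool pointing down it reaches from about 0.225 to 0.875 m from the base axis. Payload 3.4 kg.
Tool frame: the origin (TCP) lies midway between the tips of the shut fingers; the grasp point (between the pads) lies 19 mm behind it (manip.tcp_to_grasp is the distance from the TCP to the grasp point, in m); x points along the fingers, y is the direction in which the jaws open and shut, and the axes are right-handed (so a half turn about x gives the same grasp; the last joint's range is limited). The gripper opens to 85 mm and grips with 20 to 120 N. Pads are 22 mm wide; open, the fingers measure 114 mm over their backs; the gripper's body (76 mm by 85 mm) begins 54 mm behind the grasp point. The pads swing forward as they close: fully open they stand 13 mm farther back than shut.
Start: joints at [1.143, 0.276, 1.505, -0, 1.361, -0.121], TCP at [0.174, 0.548, 0.231] pointing down, gripper open.
Joint ranges: [-2.89, 2.89], [-0.75, 2.08], [0.22, 2.7], [-1.18, 4.32], [0.11, 2.71], [-2.7, 2.7]. Speed limits (rad/s): [2.57, 2.57, 3.14, 3.14, 3.14, 3.14].

INTERFACE

Orientations are given as a unit quaternion [w, x, y, z].
In Python, from rig import readout, eyes, job, manip gives the robot as it stands. The module is installed in compiled form; this text tells all that it offers.
- The arm moves only by the tool carry_out, never from a script. Its argument "deltas" is one flat list of numbers, 7 for each row, row after row: the shift along the tool's x, y, z scaled (see below), then the turn, a rotation vector about the tool's x, y, z scaled (see below), then the opening, from -1 (shut) to 1 (fully open). In form: [dx, dy, dz, ax, ay, az, grip, dx, dy, dz, ax, ay, az, grip, ...]. A call has 1 to 10 rows; each row shifts and turns the commanded pose from where the row before left it, along the tool's axes as they then stand; what a row does not reach is not made up. The controller multiplies each number of a shift by 60 mm and each number of a turn by 4 degrees. A row lasts 1/8 s, in which the tool goes at most 62.5 mm and 10.7 degrees, less where a joint would pass 70% of its speed; a pose out of reach is approached as far as the arm can. A call with a number of a shift or a turn outside -1 to 1 is refused whole. A call with a gripper value outside its range is refused whole. The fingers move at their own pace and stop on an object; "newtons" is the grip in N (left out, the last holds). Time passes only in rows, so rows that do not move let the fingers close. It gives the time, the measured TCP pose, the force and the opening at its end, in the units of the state.
- readout.get_state(): the state, without advancing time (a new reading comes with each control period).
- eyes.get_image(name): name is "side" or "top"; returns a dict with "color" (384x512x3 uint8, red, green, blue), "z_map" (384x512 float32, m along the optical axis (not along the pixel's ray), 0 where there is no reading), "mtx" (3x3 intrinsics, pixels), "origin" and "orientation" of the camera in the world. Camera axes: x right, y down, z forward; pixel columns grow to the right and rows downward; lengths in m; the calibration is good to about 2 mm. A picture is of the moment at which its call begins.
- job.sign_off(): hands the job in, once; it reports no verdict.
The state is a dict: "clock": time; "qpos": joint angles; "qd": joint speeds; "effort": joint torques, N m; "position": TCP position; "ee_rot": TCP orientation; "contact_force": force on the tool from outside, world axes, zero at the start; "moment": the same for the moment, N m; "width": finger opening in m.
Only numpy, scipy, OpenCV 4.12 (cv2) and the standard library are available. Lean on these libraries where they do the work, as an engineer would, in place of code of your own. Each camera call takes 0.05 s, during which the arm holds its last target.

TASK

Level the hinged carriage on its green setting plate: first zero the lift readout by twisting its spring-return knob clockwise to the stop and letting it spring back by itself. Then lay the sloping steel wedge (not the flat block) on the plate and push it straight in, thin end first, between the rest posts until the carriage's front bar has just lifted off them, about 3 mm. Finish while still holding the wedge there, flat on the plate, with the gripper off the carriage and everything else left in its place.

Things in the scene. Friction and masses are not known exactly. Their poses are not given: they have to be found in the camera images.
- plate: Green setting plate, fixed. Origin on its underside, at bench height; top 12 mm above. It spans x -170 (robot side, the wedge's way in) to +130 mm, y +-75 mm, and is clear before the carriage. Two dark rest posts, 18 (x) x 12 (y) mm, 18 mm tall above its top, at x = -20, y = +-36 mm leave a 60 mm passage. Carriage hinge along y at x = +90, z = 47 mm.
- foot (a point): Middle of the underside of the carriage's front bar: round steel, 12 mm thick, 88 mm along plate y, at plate x = -20 mm, its ends resting on the posts. At rest this point is 22 mm above the bench, 10 mm over the plate's top; its rise above 22 mm is the lift. Only weight, about 4 N here, holds it down. The hinged aluminium carriage behind it is 50 mm high over the bench, its key clamps 82 mm.
- carriage (a joint): Hinge of the carriage, rad: 0 resting on the posts, grows as the front bar rises (the bar is 110 mm from the hinge, so 3 mm of lift is 0.027).
- wedge: Loose steel wedge, 0.3 kg, flat on the bench, tip roughly away from the robot. Origin on its underside under the middle of its upright grip block (40 mm along x, 24 wide along y, 34 tall). From the block's face at x = +20 mm the ramp, 26 mm wide, falls evenly from 18 mm high to 3 mm at the thin tip at x = +95 mm: 1 mm of height per 5 mm.
- flat_block: Loose look-alike, not to be used: the same grip block and outline as the wedge, but with a flat bar 13 mm high instead of the ramp. Origin under the middle of its grip block, bar towards +x.
- knob_grip (a point): Middle of the bar grip of the reset knob on the grey readout box, on its turning axis, 52 mm above the bench. Bar: 42 mm along this point's x, 12 mm wide along y, from 38 to 66 mm above the bench; the point turns with it. The fixed box (top at 35 mm) reaches from 33 mm behind the axis to 57 mm ahead, 37 mm to either side.
- reset_knob (a joint): Angle of the reset knob, rad: 0 at rest, grows clockwise seen from above, hard stop at 1.0. A spring (0.03 N m at rest to 0.11 N m at the stop) brings it back to 0 when let go.
- padlock: Bystander: brass padlock lying flat, 46 x 50 x 22 mm with a steel shackle. Origin under the brass body.
- screwdriver: Bystander: screwdriver lying on the bench to the right. Origin at its middle.
- brush: Bystander: brush lying on the bench to the left. Origin at its middle.
- grease_jar: Bystander: short white grease jar, 48 mm across, 50 mm tall, near the robot on the right. Origin under it.
- lock_barrel: Bystander: brass lock barrel, 36 mm long, 26 mm high, near the robot on the left. Origin under it.
Things that resemble listed ones, but are neither listed nor needed, are in the scene too. Leave any black or orange look-alike of the wedge alone.

How it is judged:
By the outcome, as a careful person would: the job done as asked, in the order asked, and still so for the second after the job is handed in, while the arm keeps its last pose, push and grip.
It also fails if it takes over 67 s, if anything falls off the work surface, if the arm or the gripper's body presses on something with over 40 N, if the wrist force passes 120 N, or if a joint passes its speed limit or range.

## Working session

There is one attempt and no reset: what is moved stays moved. The work goes in short steps, Python scripts to look and compute and a tool call to move; the robot and the scene stay as the last step left them, time stands still between calls to the robot, and variables do not carry over. Pictures are saved under pics/ and viewed, and the job is handed in when it is done.

Besides the shell and the picture viewer there is one more tool, called after "Emit:" by a JSON object that holds its "api" and its "payload", one argument or row to a line. carry_out: Moves the arm, as the interface text tells. Its arguments: {"type":"object","properties":{"deltas":{"type":"array"},"newtons":{"type":"number"}},"required":["deltas"]}

```bash
mkdir -p pics; python3 - <<'E'
from rig import readout, eyes, job, manip
import cv2, numpy as np
print(readout.get_state())
for n in ("side","top"):
    im=eyes.get_image(n); np.savez(f"{n}0.npz",**im)
    cv2.imwrite(f"pics/{n}0.png",cv2.resize(im["color"][:,:,::-1],(800,600),interpolation=cv2.INTER_CUBIC))
    print(n,im["mtx"],im["origin"],im["orientation"],im["z_map"].min(),im["z_map"].max())
E
```

```text
{'clock': 0.0, 'qpos': array([ 1.14301792e+00,  2.76575792e-01,  1.50615235e+00,  7.04471022e-06,
        1.36070688e+00, -1.21025514e-01]), 'qd': array([-0.00168354, -0.0004695 ,  0.00118861, -0.0018081 , -0.00164107,
        0.00042839]), 'effort': array([ 1.90635823e-03, -4.16770363e+01, -2.45810062e+01,  2.58770960e-04,
        1.11389984e-02,  2.94626250e-05]), 'position': array([0.17341972, 0.54765598, 0.23044301]), 'ee_rot': array([ 0.69862674,  0.10740293,  0.69898444, -0.10865563]), 'contact_force': array([-0.70594113, -0.01262362,  0.46514372]), 'moment': array([ 0.03790134, -0.04926017, -0.05770562]), 'width': 0.08519835752225806}
side [[482.21116862   0.         258.55757158]
 [  0.         482.21116862 188.18843219]
 [  0.           0.           1.        ]] [0.22212167 0.91513149 0.94648375] [ 0.051444   -0.14231365  0.90437569 -0.39900495] 0.0 3.4915261
top [[493.05003855   0.         253.49232466]
 [  0.         493.05003855 193.18016876]
 [  0.           0.           1.        ]] [0.16855101 0.00197792 1.6999246 ] [-0.06187938  0.71086314 -0.69789414  0.06154929] 0.0 2.7064645
```

View pics/side0.png

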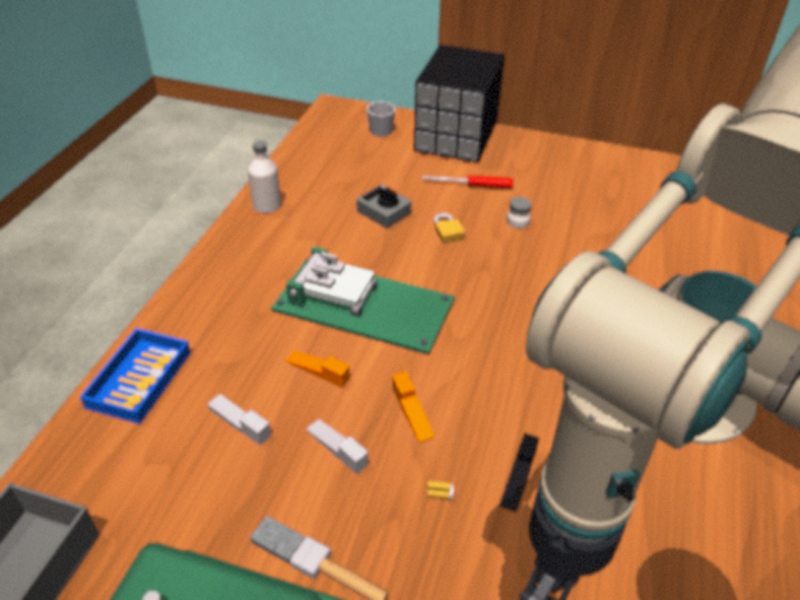

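View pics/top0.png

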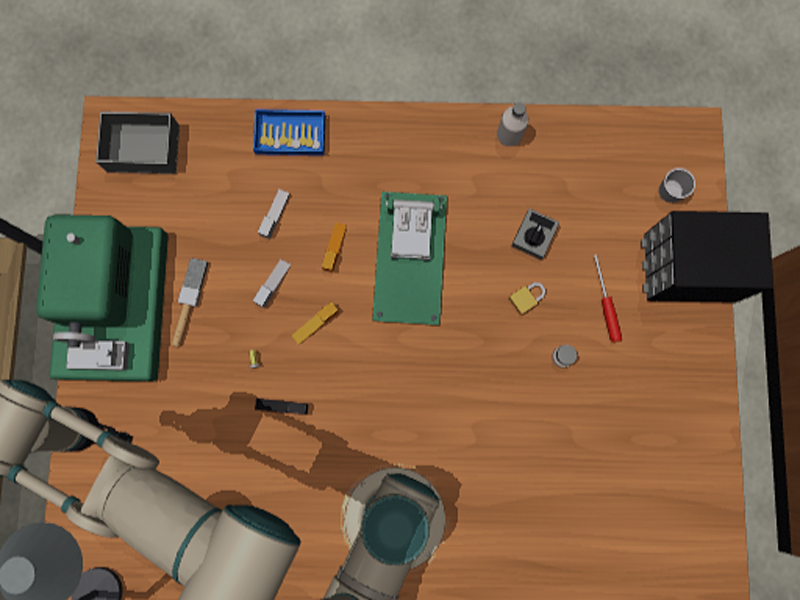

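The top picture shows the plate at about (412,258), the knob box at (535,233) and two grey candidates at (274,213) and (272,283). Next I'll zoom in on the candidates and measure.

```bash
cat > h.py <<'E'
import numpy as np, cv2
from scipy.spatial.transform import Rotation as R
def load(n): return dict(np.load(n))
def Rq(q): return R.from_quat([q[1],q[2],q[3],q[0]])
def ray(im,uv,z):
    uv=np.atleast_2d(uv).astype(float); K=im["mtx"]
    d=np.c_[(uv[:,0]-K[0,2])/K[0,0],(uv[:,1]-K[1,2])/K[1,1],np.ones(len(uv))]
    d=Rq(im["orientation"]).apply(d); o=im["origin"]
    return o+d*((z-o[2])/d[:,2])[:,None]
def cloud(im):
    z=im["z_map"]; v,u=np.mgrid[:z.shape[0],:z.shape[1]]; K=im["mtx"]
    p=np.stack([(u-K[0,2])/K[0,0]*z,(v-K[1,2])/K[1,1]*z,z],-1)
    return Rq(im["orientation"]).apply(p.reshape(-1,3)).reshape(p.shape)+im["origin"]
def proj(im,p):
    c=Rq(im["orientation"]).inv().apply(np.atleast_2d(p)-im["origin"]); K=im["mtx"]
    return np.c_[K[0,0]*c[:,0]/c[:,2]+K[0,2],K[1,1]*c[:,1]/c[:,2]+K[1,2]]
def crop(im,x0,y0,x1,y1,f,fn):
    c=im["color"][y0:y1,x0:x1,::-1]
    c=cv2.resize(c,((x1-x0)*f,(y1-y0)*f),interpolation=cv2.INTER_CUBIC); cv2.imwrite(fn,c)
E
python3 - <<'E'
from h import *
s=load("side0.npz"); t=load("top0.npz")
crop(s,120,240,250,310,6,"pics/s_w.png")
crop(t,155,115,225,205,6,"pics/t_w.png")
for im,n in((s,"s"),(t,"t")):
    c=cloud(im); b=im["color"].astype(int)
    # bench height check
    print(n,np.median(c[...,2][(abs(c[...,0]-.3)<.05)&(abs(c[...,1]+.05)<.05)]))
    # grey (low sat, bright) clusters
    sat=b.max(2)-b.min(2); m=((sat<35)&(b.min(2)>100)&(c[...,2]<.1)&(c[...,2]>-.01)&(c[...,0]>.2)&(c[...,0]<.9)).astype(np.uint8)
    k,l,st,ce=cv2.connectedComponentsWithStats(m)
    for i in range(1,k):
        if st[i,4]>40:
            q=c[l==i]; print(st[i],np.round(ce[i]),np.round(np.median(q,0),3),np.round(np.percentile(q[:,2],[2,98]),3))
E
```

```text
s -0.00017050420626757434
[236  65  17  21 185] [243.  72.] [ 0.742 -0.636  0.049] [0.016 0.061]
[159 106  19  29 407] [169. 121.] [ 0.858 -0.224  0.058] [0.01  0.098]
[230 125  32  13 139] [246. 131.] [ 0.618 -0.28   0.034] [0.03  0.039]
[327 127  12   7  68] [333. 130.] [ 0.354 -0.359  0.049] [0.045 0.053]
[325 136  13   9  92] [331. 140.] [ 0.351 -0.344  0.022] [0.008 0.037]
[ 188  160   53   40 1154] [214. 179.] [ 0.624 -0.009  0.051] [0.013 0.081]
[ 87 234  18   9  54] [ 97. 237.] [0.845 0.246 0.009] [0.003 0.013]
[ 77 248  18   7  43] [ 86. 250.] [0.849 0.291 0.007] [0.004 0.01 ]
[134 253  38  30 440] [153. 267.] [0.663 0.296 0.014] [0.009 0.037]
[198 270  37  31 457] [217. 284.] [0.495 0.297 0.016] [0.003 0.036]
[   0  311   54   73 1534] [ 18. 352.] [0.831 0.574 0.005] [0.002 0.071]
[161 331  50  38 867] [186. 349.] [0.501 0.465 0.018] [0.014 0.023]
t -0.0012279282879437137
[ 76  73  33  32 721] [92. 92.] [0.828 0.595 0.006] [-0.004  0.071]
[187  81   5  14  42] [189.  89.] [0.842 0.245 0.009] [0.002 0.019]
[425 108  20  19 150] [433. 119.] [ 0.746 -0.626  0.01 ] [-0.004  0.063]
[165 121  20  30 217] [175. 135.] [0.667 0.287 0.015] [0.003 0.04 ]
[250 128  28  37 865] [263. 146.] [ 0.624 -0.025  0.051] [0.036 0.08 ]
[329 134  28  30 225] [342. 150.] [ 0.619 -0.296  0.034] [0.026 0.042]
[114 165  18  31 316] [123. 180.] [0.502 0.462 0.017] [0.008 0.025]
[162 166  24  30 233] [174. 180.] [0.507 0.284 0.013] [-0.003  0.039]
[338 181  11  12  46] [344. 185.] [ 0.505 -0.312  0.014] [-0.003  0.021]
[ 42 218  38  19 378] [ 59. 228.] [0.324 0.649 0.089] [0.072 0.096]
[354 221  15  14 142] [361. 227.] [ 0.351 -0.361  0.047] [0.015 0.056]
```

View pics/s_w.png

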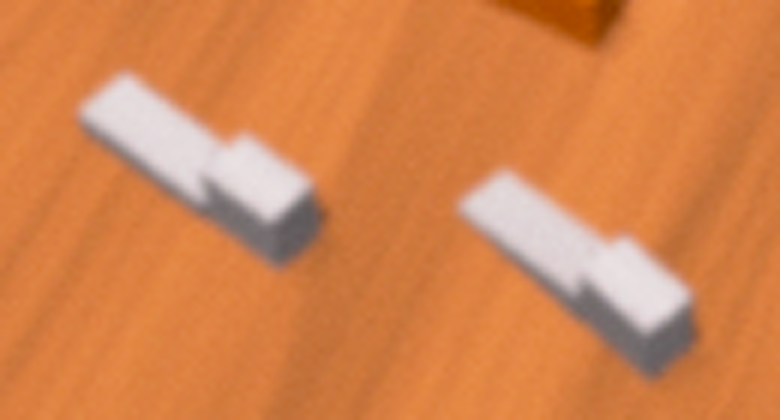

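View pics/t_w.png

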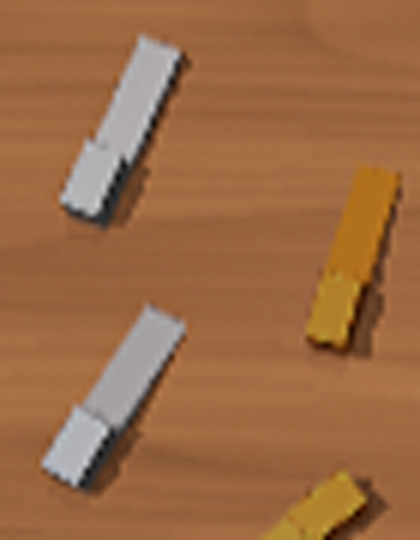

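The nearer grey piece (side pixel (217,284)) falls to 3 mm at its end, so it looks like the wedge. The other has a constant step, so it's the flat block. Next: exact poses.

```bash
python3 - <<'E'
from h import *
s=load("side0.npz"); t=load("top0.npz")
np.set_printoptions(suppress=True,precision=4)
for im,n in((s,"side"),(t,"top")):
    c=cloud(im); b=im["color"].astype(int); sat=b.max(2)-b.min(2)
    for nm,cx,cy in(("near",.495,.29),("far",.663,.29)):
        m=(abs(c[...,0]-cx)<.08)&(abs(c[...,1]-cy)<.05)&(sat<45)&(b.min(2)>100)
        p=c[m]; top=p[p[:,2]>.029]; ramp=p[(p[:,2]<.022)]
        cb=top[:,:2].mean(0); cr=ramp[:,:2].mean(0)
        pc,ev=np.linalg.eigh(np.cov(ramp[:,:2].T)); d=ev[:,1]; d=d*np.sign(d[0])
        a=(ramp[:,:2]-cb)@d
        print(n,nm,"blk",cb,len(top),"rampc",cr,"dirPCA",np.degrees(np.arctan2(d[1],d[0])),"dirBR",np.degrees(np.arctan2(*(cr-cb)[::-1])),"slope",np.polyfit(a,ramp[:,2],1),"a",a.min(),a.max())
    # colour-contour rects cast on plane
    g=(b[...,1]>b[...,0]+25)&(b[...,1]>b[...,2]+8)&(abs(c[...,2]-.012)<.006)&(abs(c[...,1])<.2)&(c[...,0]>.3)
    p=c[g]; r=cv2.minAreaRect(p[:,:2].astype(np.float32)); print(n,"plate",r,len(p),np.median(p[:,2]))
    k=(b.max(2)<60)&(abs(c[...,0]-.6)<.08)&(abs(c[...,1]+.29)<.08)&(c[...,2]>.055)&(c[...,2]<.075)
    p=c[k]; r=cv2.minAreaRect(p[:,:2].astype(np.float32)); print(n,"knob",p.mean(0),r,len(p))
    k=(sat<40)&(abs(c[...,0]-.62)<.1)&(abs(c[...,1]+.29)<.1)&(c[...,2]>.03)&(c[...,2]<.04)
    p=c[k]; r=cv2.minAreaRect(p[:,:2].astype(np.float32)); print(n,"box",p.mean(0),r,len(p))
crop(s,165,145,300,230,6,"pics/s_p.png")
crop(s,220,105,270,150,12,"pics/s_k.png")
crop(t,230,115,295,215,6,"pics/t_p.png")
crop(t,320,125,365,170,12,"pics/t_k.png")
E
```

```text
side near blk [0.4728 0.3055] 173 rampc [0.5193 0.2828] dirPCA -35.80328193492602 dirBR -25.982195602672306 slope [-0.1243  0.017 ] a -0.019858387236941864 0.09540534825863015
side far blk [0.6305 0.3045] 153 rampc [0.6825 0.287 ] dirPCA -28.11231099343959 dirBR -18.602074768127526 slope [-0.0268  0.0142] a -0.01886914187651562 0.0970805788257807
side plate ((0.5715370178222656, -0.019129395484924316), (0.15468820929527283, 0.29721349477767944), 87.28390502929688) 2500 0.011686797640294067
side knob [ 0.6142 -0.2882  0.0619] ((0.6183694005012512, -0.2891595959663391), (0.008893409743905067, 0.04162302240729332), 67.09053039550781) 33
side box [ 0.6254 -0.2871  0.0347] ((0.625481128692627, -0.29682791233062744), (0.07833396643400192, 0.08845661580562592), 66.48631286621094) 272
top near blk [0.4721 0.303 ] 60 rampc [0.5234 0.2763] dirPCA -31.3027663253496 dirBR -27.546684128820363 slope [-0.1546  0.0174] a -0.01336320835095973 0.0974355294632506
top far blk [0.6289 0.301 ] 59 rampc [0.6866 0.2806] dirPCA -20.43935516383802 dirBR -19.487413386103665 slope [-0.0439  0.014 ] a 0.025254103450549455 0.10161952631722018
top plate ((0.5708476305007935, -0.022783100605010986), (0.14810076355934143, 0.2992182672023773), 87.26042175292969) 1988 0.011353296698944249
top knob [ 0.6113 -0.2962  0.0645] ((0.6141766309738159, -0.29789426922798157), (0.011032350361347198, 0.04178370535373688), 64.17709350585938) 37
top box [ 0.6266 -0.3023  0.0348] ((0.6257278323173523, -0.30253756046295166), (0.07446470856666565, 0.0889441967010498), 65.70602416992188) 364
```

View pics/s_p.png

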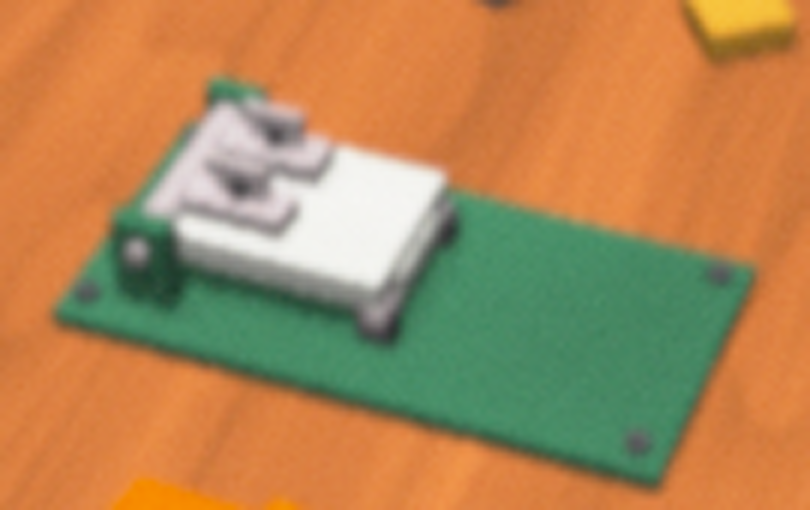

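View pics/t_k.png

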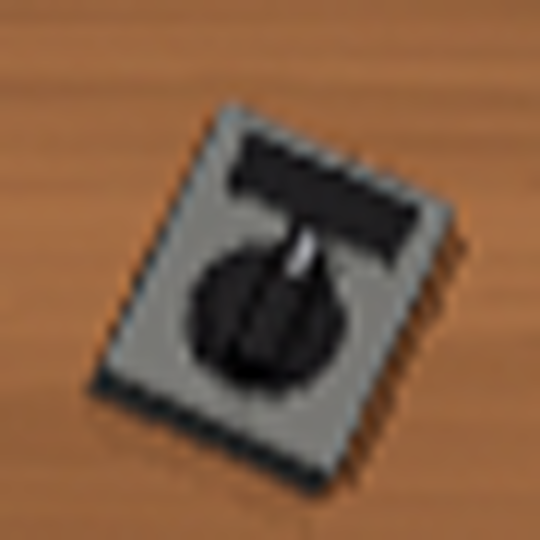

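View pics/s_k.png

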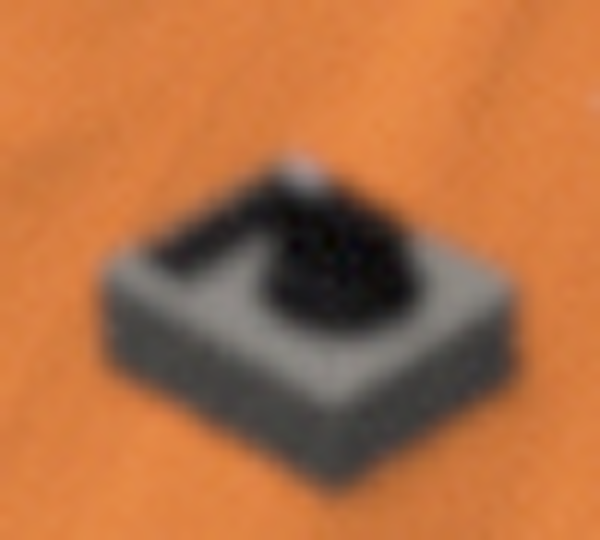

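View pics/t_p.png

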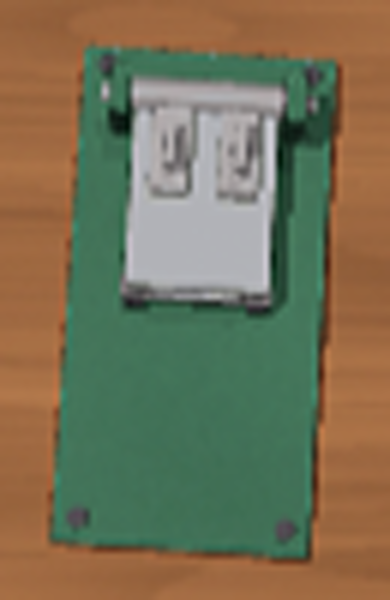

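The pictures show the knob bar pointing at the display window, at top-crop (260,310). The carriage bar rests on its posts at side-crop (380,315) and (450,225), and the approach on the plate is clear. Slope check plus a planner helper next.

```bash
cat > plan.py <<'E'
import sys
from h import *
from rig import readout
def plan(p,jaw_deg,tilt=True):
    """target TCP pos, jaw axis direction (deg, mod 180), tool pointing straight down"""
    s=readout.get_state(); Rc=Rq(s["ee_rot"]); 
    best=None
    for a in (jaw_deg,jaw_deg+180):
        a=np.radians(a); x=np.array([0,0,-1.]); y=np.array([np.cos(a),np.sin(a),0]); Rt=R.from_matrix(np.c_[x,y,np.cross(x,y)])
        rv=(Rc.inv()*Rt).as_rotvec(degrees=True)
        if best is None or np.linalg.norm(rv)<np.linalg.norm(best): best=rv
    d=Rc.inv().apply(np.array(p)-s["position"])
    yj=Rc.apply([0,1,0])
    print("t",round(s["clock"],2),"pos",np.round(s["position"],4),"jaw",round(np.degrees(np.arctan2(yj[1],yj[0])),2),"F",np.round(s["contact_force"],2),"M",np.round(s["moment"],3),"w",round(s["width"],4),"q",np.round(s["qpos"],2))
    print("shift units",np.round(d/.06,3),"turn units",np.round(best/4,3))
if __name__=="__main__": plan([float(v) for v in sys.argv[1:4]],float(sys.argv[4]))
E
python3 - <<'E'
from h import *
np.set_printoptions(suppress=True,precision=4)
for n in("side","top"):
    im=load(n+"0.npz"); c=cloud(im); b=im["color"].astype(int); sat=b.max(2)-b.min(2)
    for nm,cx,cy in(("near",.495,.29),("far",.663,.29)):
        p=c[(abs(c[...,0]-cx)<.08)&(abs(c[...,1]-cy)<.05)&(sat<45)&(b.min(2)>130)]
        tp=p[(p[:,2]>.031)]; print(n,nm,cv2.minAreaRect(tp[:,:2].astype(np.float32)))
        r=cv2.minAreaRect(p[:,:2].astype(np.float32)); print("  all",r)
        cb=np.array([.4725,.304]) if nm=="near" else np.array([.6297,.303]); d=np.array([np.cos(np.radians(-28 if nm=="near" else -20)),np.sin(np.radians(-28 if nm=="near" else -20))])
        a=(p[:,:2]-cb)@d; 
        print("  prof",[round(float(np.median(p[(a>x)&(a<x+.012),2])),4) for x in (.03,.042,.054,.066,.078)])
E
python3 plan.py 0.6145 -0.297 0.16 65.5
```

```text
side near ((0.4733969271183014, 0.3039473593235016), (0.02570115588605404, 0.04055638983845711), 61.30607986450195)
  all ((0.5057969689369202, 0.28725120425224304), (0.026461636647582054, 0.11325021088123322), 62.178226470947266)
  prof [0.0153, 0.0127, 0.0102, 0.0075, 0.0056]
side far ((0.6309150457382202, 0.3040381073951721), (0.0247354619204998, 0.04038110747933388), 66.98178100585938)
  all ((0.6663360595703125, 0.29068684577941895), (0.028186609968543053, 0.11628507077693939), 68.96233367919922)
  prof [0.0131, 0.0124, 0.0133, 0.0125, 0.0124]
top near ((0.47106921672821045, 0.301482617855072), (0.02354571968317032, 0.036988504230976105), 64.01522064208984)
  all ((0.5067709684371948, 0.2874251902103424), (0.0333203487098217, 0.11371199786663055), 61.60237503051758)
  prof [0.0139, 0.0104, 0.0098, 0.0077, 0.0041]
top far ((0.6299698948860168, 0.3009885847568512), (0.0219209473580122, 0.039067428559064865), 71.6696548461914)
  all ((0.6695275902748108, 0.29077038168907166), (0.034813735634088516, 0.11900880187749863), 67.10465240478516)
  prof [0.0124, 0.0121, 0.0125, 0.0127, 0.0102]
t 0.1 pos [0.1734 0.5477 0.2305] jaw 72.42 F [ 0.38  0.5  -0.19] M [-0.023 -0.016 -0.024] w 0.0852 q [ 1.14  0.28  1.51  0.    1.36 -0.12]
shift units [  1.192 -11.199  11.259] turn units [ 1.731e+00 -1.000e-03  2.400e-02]
```

Profile confirms it: the near piece slopes 15→5 mm, so it's the wedge. The far one is level at about 13 mm. Moving to the knob.

Emit:
{"api": "carry_out", "payload": {
  "deltas": [0,-0.65,0.65,0,0,0,1,0,-0.65,0.65,0,0,0,1,0,-0.65,0.65,0,0,0,1,0,-0.65,0.65,0,0,0,1,0,-0.65,0.65,0,0,0,1,0,-0.65,0.65,0,0,0,1,0,-0.65,0.65,0,0,0,1,0,-0.65,0.65,0,0,0,1,0,-0.65,0.65,0,0,0,1,0,-0.65,0.65,0,0,0,1],
  "newtons": 30
}}

```text
clock: 1.35
position: [0.428, 0.0569, 0.2312]
ee_rot: [0.699, 0.108, 0.699, -0.108]
contact_force: [1.7, -0.2, 0.3]
width: 0.0854
```

Emit:
{"api": "carry_out", "payload": {
  "deltas": [0,-0.65,0.65,0,0,0,1,0,-0.65,0.65,0,0,0,1,0,-0.65,0.65,0,0,0,1,0,-0.65,0.65,0,0,0,1,0,-0.65,0.65,0,0,0,1,0,-0.65,0.65,0,0,0,1,0,0,0,0.85,0,0,1,0,0,0,0.85,0,0,1,0,0,0,0,0,0,1]
}}

```text
clock: 2.48
position: [0.5798, -0.2352, 0.2306]
ee_rot: [0.691, 0.149, 0.692, -0.149]
contact_force: [0.3, 0.1, 0.2]
width: 0.0849
```

```bash
python3 plan.py 0.6145 -0.297 0.10 65.5
```

```text
t 2.48 pos [ 0.5798 -0.2352  0.2306] jaw 65.64 F [0.34 0.09 0.19] M [ 0.015  0.031 -0.015] w 0.0849 q [-0.5   0.35  1.39  0.    1.4  -1.64]
shift units [ 2.175 -0.701  0.954] turn units [ 0.036 -0.02  -0.003]
```

Emit:
{"api": "carry_out", "payload": {
  "deltas": [0.2,-0.35,0.48,0,0,0,1,0.2,-0.35,0.47,0,0,0,1,0.45,0,0,0,0,0,1,0.45,0,0,0,0,0,1,0.45,0,0,0,0,0,1,0.42,0,0,0,0,0,1,0,0,0,0,0,0,1]
}}

```text
clock: 3.35
position: [0.613, -0.2957, 0.0987]
ee_rot: [0.689, 0.15, 0.693, -0.148]
contact_force: [-0.3, -0.0, 0.5]
width: 0.0853
```

```bash
python3 plan.py 0.6145 -0.297 0.043 65.5; python3 - <<'E'
from h import *
from rig import eyes
for n in("side","top"):
    im=eyes.get_image(n); np.savez(n+"1.npz",**im)
    u=proj(im,[.6145,-.297,.06])[0].astype(int)
    crop(im,u[0]-45,u[1]-45,u[0]+45,u[1]+45,6,f"pics/{n}1.png"); print(u)
a=cv2.imread("pics/side1.png"); b=cv2.imread("pics/top1.png"); cv2.imwrite("pics/k1.png",cv2.resize(np.hstack([a,b]),(800,400)))
E
```

```text
t 3.35 pos [ 0.613  -0.2957  0.0987] jaw 65.68 F [-0.28 -0.02  0.46] M [ 0.054 -0.059 -0.041] w 0.0853 q [-0.55  0.52  1.45  0.    1.18 -1.7 ]
shift units [ 0.927 -0.011  0.036] turn units [ 0.046 -0.079 -0.011]
[248 122]
[342 149]
```

View pics/k1.png

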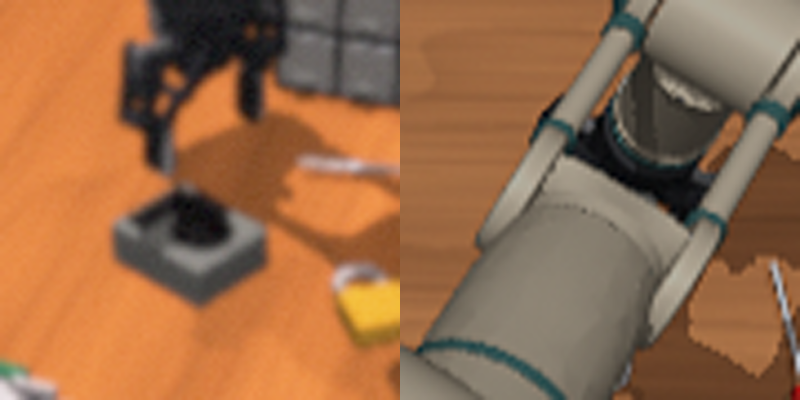

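The fingers straddle the knob (side-crop fingers at (165,165) and (250,110), knob at (205,210)). Lower and close.

Emit:
{"api": "carry_out", "payload": {
  "deltas": [0.3,0,0.01,0,-0.08,0,1,0.3,0,0.01,0,0,0,1,0.3,0,0.01,0,0,0,1,0,0,0,0,0,0,-1,0,0,0,0,0,0,-1,0,0,0,0,0,0,-1,0,0,0,0,0,0,-1,0,0,0,0,0,0,-1],
  "newtons": 30
}}

```text
clock: 4.45
position: [0.6166, -0.2987, 0.0479]
ee_rot: [0.693, 0.148, 0.689, -0.15]
contact_force: [-1.8, -2.6, 2.5]
width: 0.0114
```

```bash
python3 plan.py 0.6145 -0.297 0.043 65.5
```

```text
t 4.45 pos [ 0.6166 -0.2987  0.0479] jaw 65.62 F [-1.81 -2.62  2.52] M [-0.348  0.286 -0.12 ] w 0.0114 q [-0.55  0.57  1.5  -0.    1.06 -1.7 ]
shift units [ 0.081  0.011 -0.043] turn units [0.031 0.098 0.018]
```

Emit:
{"api": "carry_out", "payload": {
  "deltas": [0,0,0,1,0,0,-1,0,0,0,1,0,0,-1,0,0,0,1,0,0,-1,0,0,0,1,0,0,-1,0,0,0,1,0,0,-1,0,0,0,1,0,0,-1,0,0,0,1,0,0,-1,0,0,0,1,0,0,-1]
}}

```text
clock: 5.45
position: [0.6166, -0.2987, 0.048]
ee_rot: [0.625, 0.334, 0.62, -0.335]
contact_force: [-0.9, -2.3, 2.2]
width: 0.011
```

```bash
python3 plan.py 0.6145 -0.297 0.043 8.2
```

```text
t 5.45 pos [ 0.6166 -0.2987  0.048 ] jaw 33.52 F [-0.92 -2.27  2.23] M [-0.411  0.286  0.118] w 0.011 q [-0.55  0.57  1.5  -0.    1.06 -1.14]
shift units [ 0.082 -0.013 -0.044] turn units [ 6.33   0.086 -0.056]
```

Emit:
{"api": "carry_out", "payload": {
  "deltas": [0,0,0,1,0,0,-1,0,0,0,1,0,0,-1,0,0,0,1,0,0,-1,0,0,0,1,0,0,-1,0,0,0,1,0,0,-1,0,0,0,0.8,0,0,-1]
}}

```text
clock: 6.2
position: [0.6166, -0.2987, 0.0479]
ee_rot: [0.546, 0.453, 0.541, -0.453]
contact_force: [-1.0, -1.7, 4.1]
width: 0.0114
```

```bash
python3 plan.py 0.6145 -0.297 0.043 8.2
```

```text
t 6.2 pos [ 0.6166 -0.2987  0.0479] jaw 10.35 F [-1.01 -1.7   4.11] M [-0.41   0.266  0.163] w 0.0114 q [-0.55  0.57  1.5  -0.    1.06 -0.73]
shift units [ 0.082 -0.029 -0.035] turn units [ 0.538  0.074 -0.071]
```

Emit:
{"api": "carry_out", "payload": {
  "deltas": [0,0,0,0.5,0,0,-1,0,0,0,0,0,0,-1]
}}

```text
clock: 6.45
position: [0.6166, -0.2987, 0.0479]
ee_rot: [0.538, 0.462, 0.533, -0.462]
contact_force: [-3.1, -4.6, 5.2]
width: 0.0111
```

```bash
python3 plan.py 0.6145 -0.297 0.043 8.2
```

```text
t 6.45 pos [ 0.6166 -0.2987  0.0479] jaw 8.47 F [-3.09 -4.57  5.15] M [-0.672  0.481  0.008] w 0.0111 q [-0.55  0.57  1.5  -0.    1.06 -0.7 ]
shift units [ 0.081 -0.03  -0.034] turn units [ 0.066  0.071 -0.072]
```

Emit:
{"api": "carry_out", "payload": {
  "deltas": [0,0,0,0.5,0,0,-1,0,0,0,0,0,0,-1]
}}

```text
clock: 6.7
position: [0.6166, -0.2987, 0.0479]
ee_rot: [0.53, 0.471, 0.525, -0.47]
contact_force: [-2.5, -3.7, 6.1]
width: 0.011
```

```bash
python3 plan.py 0.6145 -0.297 0.043 8.2
```

```text
t 6.7 pos [ 0.6166 -0.2987  0.0479] jaw 6.55 F [-2.51 -3.67  6.1 ] M [-0.622  0.388  0.46 ] w 0.011 q [-0.55  0.57  1.5  -0.    1.06 -0.67]
shift units [ 0.081 -0.032 -0.033] turn units [-0.413  0.073 -0.071]
```

Emit:
{"api": "carry_out", "payload": {
  "deltas": [0,0,0,0.5,0,0,-1,0,0,0,0,0,0,-1]
}}

```text
clock: 6.95
position: [0.6166, -0.2988, 0.0479]
ee_rot: [0.522, 0.479, 0.517, -0.479]
contact_force: [-2.4, -2.7, 5.1]
width: 0.0114
```

```bash
python3 plan.py 0.6145 -0.297 0.043 8.2
```

```text
t 6.95 pos [ 0.6166 -0.2988  0.0479] jaw 4.63 F [-2.37 -2.72  5.13] M [-0.64   0.433  0.89 ] w 0.0114 q [-0.55  0.57  1.5  -0.    1.06 -0.63]
shift units [ 0.081 -0.033 -0.032] turn units [-0.894  0.076 -0.07 ]
```

The moment about z has climbed to 0.9 N m, well past the spring's 0.11, so the stop is reached. Releasing.

Emit:
{"api": "carry_out", "payload": {
  "deltas": [0,0,0,0,0,0,1,0,0,0,0,0,0,1,0,0,0,0,0,0,1,0,0,0,0,0,0,1,0,0,0,0,0,0,1,0,0,0,0,0,0,1]
}}

```text
clock: 7.7
position: [0.6165, -0.2976, 0.0471]
ee_rot: [0.521, 0.481, 0.517, -0.48]
contact_force: [0.2, -0.1, -0.1]
width: 0.0855
```

Emit:
{"api": "carry_out", "payload": {
  "deltas": [-0.4,0,0,0,0,0,1,-0.6,0,0,0,0,0,1,-0.9,0,0,0,0,0,1,-0.9,0,0,0,0,0,1]
}}

```text
clock: 8.2
position: [0.6154, -0.2972, 0.2164]
ee_rot: [0.521, 0.481, 0.517, -0.48]
contact_force: [0.3, -0.5, 0.2]
width: 0.0856
```

```bash
python3 plan.py 0.4725 0.3035 0.12 62; python3 - <<'E'
from h import *
from rig import eyes
im=eyes.get_image("side"); crop(im,200,80,290,160,6,"pics/k2.png")
E
```

```text
t 8.2 pos [ 0.6154 -0.2972  0.2164] jaw 4.42 F [ 0.29 -0.55  0.19] M [-0.03  -0.024 -0.002] w 0.0856 q [-0.55  0.45  1.28  0.    1.41 -0.63]
shift units [  1.578  -1.611 -10.168] turn units [-14.395   0.062  -0.045]
```

View pics/k2.png

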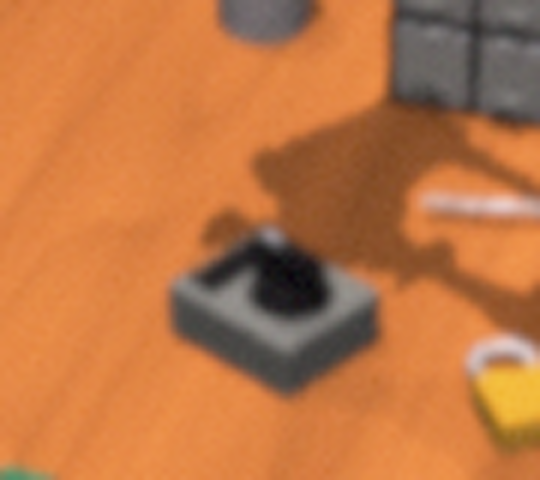

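The knob is back at rest, its pointer facing the display at (270,235), and the box hasn't moved. On to the wedge.

Emit:
{"api": "carry_out", "payload": {
  "deltas": [0,-0.11,-0.68,0,0,0,1,0,-0.11,-0.68,0,0,0,1,0,-0.11,-0.68,0,0,0,1,0,-0.11,-0.68,0,0,0,1,0,-0.11,-0.68,0,0,0,1,0,-0.11,-0.68,0,0,0,1,0,-0.11,-0.68,0,0,0,1,0,-0.11,-0.68,0,0,0,1,0,-0.11,-0.68,0,0,0,1,0,-0.11,-0.68,0,0,0,1]
}}

```text
clock: 9.5
position: [0.5179, 0.1057, 0.2137]
ee_rot: [0.521, 0.481, 0.517, -0.48]
contact_force: [-0.6, 0.6, -0.7]
width: 0.0854
```

Emit:
{"api": "carry_out", "payload": {
  "deltas": [0,-0.11,-0.68,0,0,0,1,0,-0.11,-0.68,0,0,0,1,0,-0.11,-0.68,0,0,0,1,0,-0.11,-0.68,0,0,0,1,0,0,0,-1,0,0,1,0,0,0,-1,0,0,1,0,0,0,-1,0,0,1,0,0,0,-1,0,0,1,0,0,0,-1,0,0,1,0,0,0,-1,0,0,1]
}}

```text
clock: 10.75
position: [0.4793, 0.265, 0.2131]
ee_rot: [0.61, 0.362, 0.606, -0.361]
contact_force: [0.2, -0.2, -0.7]
width: 0.0851
```

Emit:
{"api": "carry_out", "payload": {
  "deltas": [0,0,0,-1,0,0,1,0,0,0,-1,0,0,1,0,0,0,-1,0,0,1,0,0,0,-1,0,0,1,0,0,0,-1,0,0,1,0,0,0,-1,0,0,1,0,0,0,-1,0,0,1,0,0,0,-1,0,0,1,0,0,0,-0.4,0,0,1,0,0,0,0,0,0,1]
}}

```text
clock: 12.0
position: [0.4794, 0.265, 0.2131]
ee_rot: [0.688, 0.171, 0.684, -0.171]
contact_force: [-0.1, 0.5, 0.6]
width: 0.0855
```

```bash
python3 plan.py 0.4725 0.3035 0.10 62
```

```text
t 12.0 pos [0.4794 0.265  0.2131] jaw 61.99 F [-0.09  0.48  0.55] M [-0.007  0.045 -0.011] w 0.0855 q [ 0.38  0.24  1.6  -0.    1.3  -0.7 ]
shift units [ 1.883  0.511 -0.413] turn units [-0.004  0.079 -0.007]
```

Emit:
{"api": "carry_out", "payload": {
  "deltas": [0.3,0.26,-0.21,0,0.08,0,1,0.3,0.25,-0.2,0,0,0,1,0.6,0,0,0,0,0,1,0.6,0,0,0,0,0,1,0,0,0,0,0,0,1]
}}

```text
clock: 12.62
position: [0.4689, 0.3035, 0.1011]
ee_rot: [0.684, 0.169, 0.689, -0.172]
contact_force: [0.8, -0.1, 0.5]
width: 0.0856
```

```bash
python3 plan.py 0.4725 0.3035 0.008 62; python3 - <<'E'
from h import *
from rig import eyes
im=eyes.get_image("side"); crop(im,160,200,290,320,6,"pics/w2.png"); print(proj(im,[[.4725,.3035,.034]]))
E
```

```text
t 12.62 pos [0.4689 0.3035 0.1011] jaw 62.08 F [ 0.82 -0.1   0.46] M [ 0.014  0.014 -0.057] w 0.0856 q [ 0.45  0.36  1.73  0.    1.06 -0.63]
shift units [1.551 0.039 0.061] turn units [ 0.02  -0.079  0.093]
[[225.6813982  286.97871338]]
```

View pics/w2.png

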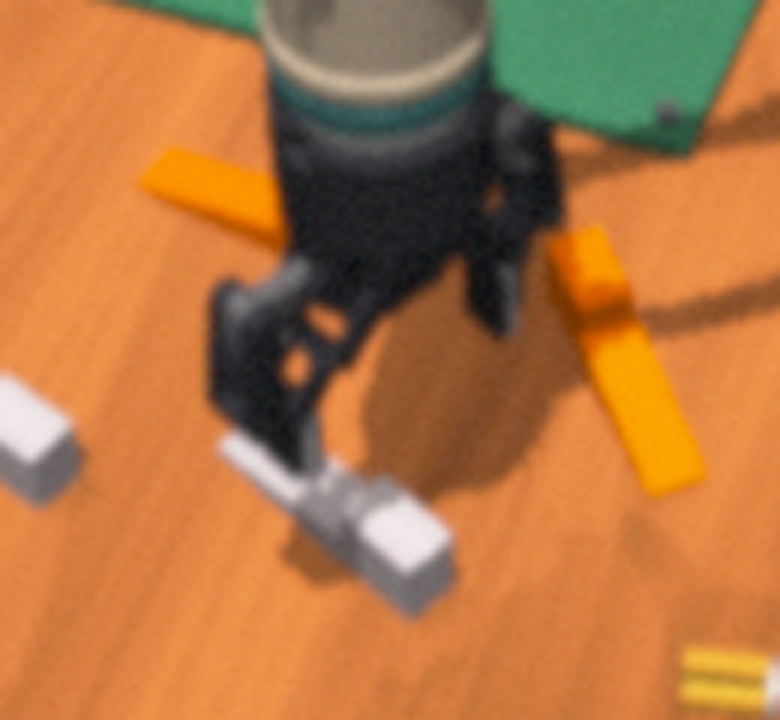

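The open jaws span the wedge block (fingertips at (305,465) and (505,330), block at (405,530), correct for the height). Lower and grip.

Emit:
{"api": "carry_out", "payload": {
  "deltas": [0.4,0.02,0.03,0,-0.08,0.09,1,0.4,0.02,0.03,0,0,0,1,0.4,0,0,0,0,0,1,0.3,0,0,0,0,0,1,0,0,0,0,0,0,1]
}}

```text
clock: 13.3
position: [0.4771, 0.3047, 0.0152]
ee_rot: [0.689, 0.173, 0.684, -0.169]
contact_force: [-0.5, -0.1, 0.6]
width: 0.0855
```

```bash
python3 plan.py 0.4725 0.3035 0.008 62
```

```text
t 13.3 pos [0.4771 0.3047 0.0152] jaw 62.03 F [-0.53 -0.12  0.63] M [-0.04  -0.012  0.001] w 0.0855 q [ 0.45  0.46  1.82 -0.    0.85 -0.64]
shift units [ 0.119 -0.054 -0.06 ] turn units [ 0.007  0.076 -0.094]
```

Emit:
{"api": "carry_out", "payload": {
  "deltas": [0,0,0,0,0,0,1,0,0,0,0,0,0,1]
}}

```text
clock: 13.55
position: [0.478, 0.3048, 0.0164]
ee_rot: [0.689, 0.173, 0.683, -0.168]
contact_force: [-0.6, -0.4, 0.5]
width: 0.0852
```

```bash
python3 plan.py 0.4725 0.3035 0.008 62
```

```text
t 13.55 pos [0.478  0.3048 0.0164] jaw 62.03 F [-0.64 -0.44  0.47] M [-0.024  0.003 -0.02 ] w 0.0852 q [ 0.45  0.46  1.82 -0.    0.85 -0.64]
shift units [ 0.14  -0.063 -0.072] turn units [ 0.006  0.102 -0.127]
```

Emit:
{"api": "carry_out", "payload": {
  "deltas": [0.13,-0.06,-0.07,0,0.1,-0.12,1,0,0,0,0,0,0,1,0,0,0,0,0,0,1]
}}

```text
clock: 13.92
position: [0.4716, 0.303, 0.0071]
ee_rot: [0.685, 0.17, 0.687, -0.171]
contact_force: [-0.0, 0.4, -0.0]
width: 0.0854
```

```bash
python3 plan.py 0.4725 0.3035 0.008 62
```

```text
t 13.93 pos [0.4716 0.303  0.0071] jaw 62.02 F [-0.03  0.42 -0.01] M [ 0.011  0.007 -0.035] w 0.0854 q [ 0.45  0.47  1.84  0.    0.84 -0.64]
shift units [-0.015  0.014  0.009] turn units [ 0.006 -0.022  0.026]
```

Emit:
{"api": "carry_out", "payload": {
  "deltas": [0,0,0,0,0,0,1,0,0,0,0,0,0,1]
}}

```text
clock: 14.18
position: [0.4719, 0.3031, 0.0073]
ee_rot: [0.686, 0.171, 0.687, -0.171]
contact_force: [-0.3, 0.2, 1.2]
width: 0.0853
```

```bash
python3 plan.py 0.4725 0.3035 0.008 62
```

```text
t 14.18 pos [0.4719 0.3031 0.0073] jaw 62.02 F [-0.28  0.25  1.24] M [-0.018  0.051 -0.019] w 0.0853 q [ 0.45  0.47  1.83  0.    0.84 -0.64]
shift units [-0.011  0.011  0.006] turn units [ 0.005 -0.018  0.021]
```

Emit:
{"api": "carry_out", "payload": {
  "deltas": [0,0,0,0,0,0,-1,0,0,0,0,0,0,-1,0,0,0,0,0,0,-1,0,0,0,0,0,0,-1,0,0,0,0,0,0,-1],
  "newtons": 60
}}

```text
clock: 14.8
position: [0.4718, 0.3031, 0.0075]
ee_rot: [0.686, 0.171, 0.687, -0.171]
contact_force: [-0.4, 0.1, 2.2]
width: 0.0227
```

Emit:
{"api": "carry_out", "payload": {
  "deltas": [-0.3,0,0,0,0,0,-1,-0.3,0,0,0,0,0,-1,-0.3,0,0,0,0,0,-1,-0.2,0,0,0,0,0,-1,0,0,0,0,0,0,-1,0,0,0,0,0,0,-1]
}}

```text
clock: 15.55
position: [0.4712, 0.3028, 0.0725]
ee_rot: [0.685, 0.17, 0.687, -0.172]
contact_force: [0.0, 0.5, -2.3]
width: 0.023
```

```bash
python3 plan.py 0.45 0.05 0.075 87.3; python3 - <<'E'
from h import *
from rig import eyes
im=eyes.get_image("side"); np.savez("side3.npz",**im); crop(im,160,180,290,300,6,"pics/w3.png")
E
```

```text
t 15.55 pos [0.4712 0.3028 0.0725] jaw 62.02 F [ 0.02  0.49 -2.27] M [-0.029  0.094 -0.011] w 0.023 q [ 0.45  0.39  1.76  0.    0.99 -0.64]
shift units [-0.035 -3.887  1.665] turn units [-6.32  -0.043  0.034]
```

View pics/w3.png

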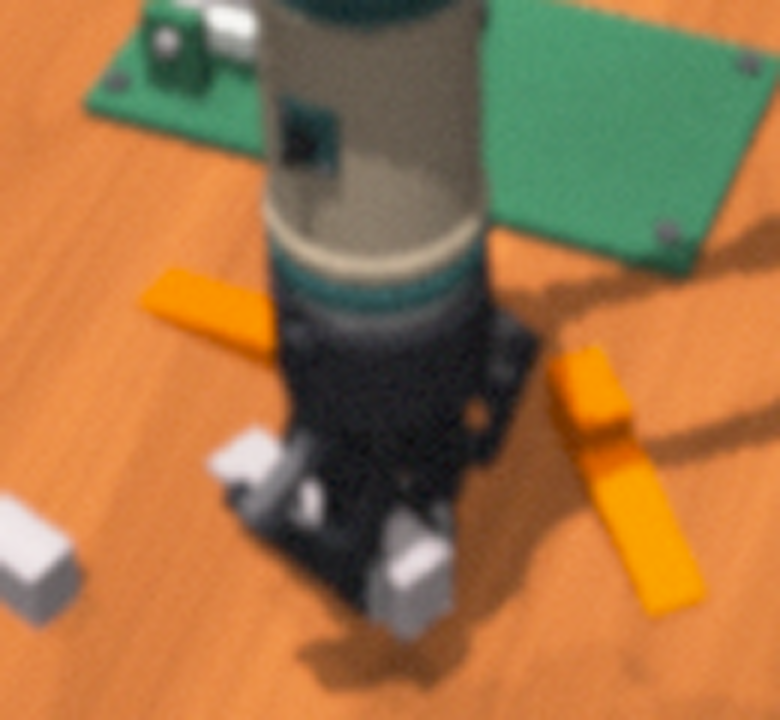

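The wedge is held level, block end at (415,575) and ramp at (250,465). Carry it over the plate entrance.

```bash
python3 plan.py 0.4533 -0.0154 0.075 87.3
```

```text
t 15.6 pos [0.4711 0.3028 0.0724] jaw 62.02 F [-0.39 -0.43 -1.57] M [-0.02   0.015 -0.068] w 0.0229 q [ 0.45  0.39  1.76  0.    0.99 -0.64]
shift units [-0.034 -4.823  2.225] turn units [-6.319 -0.046  0.037]
```

Emit:
{"api": "carry_out", "payload": {
  "deltas": [-0.04,-0.54,0.25,0,0,0,-1,0,-0.54,0.25,0,0,0,-1,0,-0.54,0.25,0,0,0,-1,0,-0.54,0.25,0,0,0,-1,0,-0.54,0.25,0,0,0,-1,0,-0.54,0.25,0,0,0,-1,0,-0.54,0.25,0,0,0,-1,0,-0.54,0.25,0,0,0,-1,0,-0.5,0.23,0,0,0,-1,0,0,0,0,0,0,-1]
}}

```text
clock: 16.85
position: [0.4541, -0.0168, 0.0755]
ee_rot: [0.685, 0.171, 0.687, -0.173]
contact_force: [0.0, 0.6, -2.4]
width: 0.023
```

Emit:
{"api": "carry_out", "payload": {
  "deltas": [0,0,0,-0.9,0,0,-1,0,0,0,-0.9,0,0,-1,0,0,0,-0.9,0,0,-1,0,0,0,-0.9,0,0,-1,0,0,0,-0.9,0,0,-1,0,0,0,-0.9,0,0,-1,0,0,0,-0.9,0,0,-1,0,0,0,0,0,0,-1,0,0,0,0,0,0,-1]
}}

```text
clock: 17.98
position: [0.4542, -0.0146, 0.0757]
ee_rot: [0.706, 0.017, 0.708, -0.017]
contact_force: [0.1, 0.9, -3.2]
width: 0.0229
```

```bash
python3 plan.py 0.4533 -0.0154 0.035 87.3
```

```text
t 17.98 pos [ 0.4542 -0.0146  0.0757] jaw 87.2 F [ 0.1   0.89 -3.19] M [-0.014  0.01  -0.01 ] w 0.0229 q [-0.18  0.25  1.98 -0.    0.91 -1.71]
shift units [ 0.679 -0.014 -0.012] turn units [-0.025 -0.036  0.009]
```

Emit:
{"api": "carry_out", "payload": {
  "deltas": [0.3,0,0,0,0,0,-1,0.3,0,0,0,0,0,-1,0.2,-0.01,-0.01,0,0,0,-1,0,0,0,0,0,0,-1,0,0,0,0,0,0,-1]
}}

```text
clock: 18.6
position: [0.4541, -0.0157, 0.0283]
ee_rot: [0.706, 0.017, 0.707, -0.018]
contact_force: [0.6, 0.4, -2.6]
width: 0.0233
```

```bash
python3 plan.py 0.4533 -0.0154 0.0195 87.3; python3 - <<'E'
from h import *
from rig import eyes
for n in ("side","top"):
    im=eyes.get_image(n); np.savez(n+"4.npz",**im)
crop(load("side4.npz"),165,130,300,230,6,"pics/s4.png"); crop(load("top4.npz"),215,110,315,220,5,"pics/t4.png")
E
```

```text
t 18.6 pos [ 0.4541 -0.0157  0.0283] jaw 87.21 F [ 0.58  0.37 -2.63] M [ 0.     0.043 -0.01 ] w 0.0233 q [-0.19  0.32  2.05 -0.    0.78 -1.71]
shift units [ 0.146  0.005 -0.014] turn units [-0.022 -0.016  0.014]
```

View pics/s4.png

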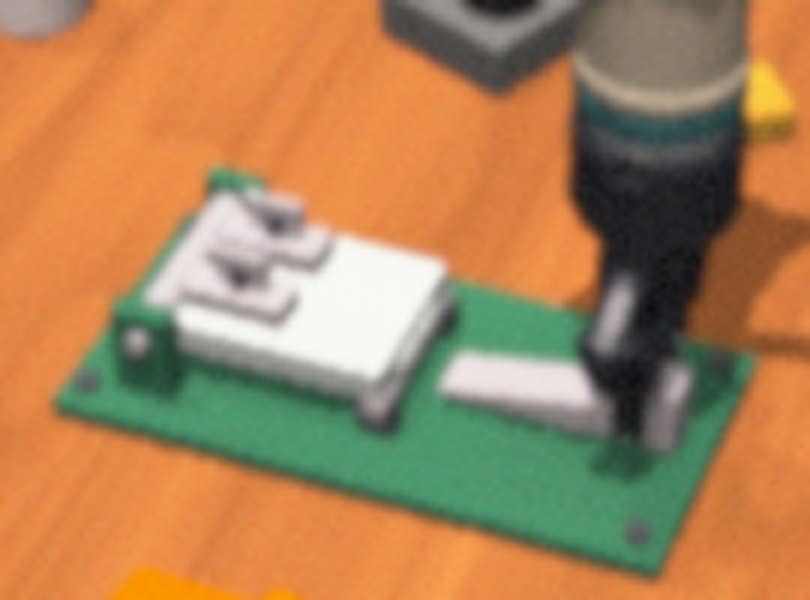

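View pics/t4.png

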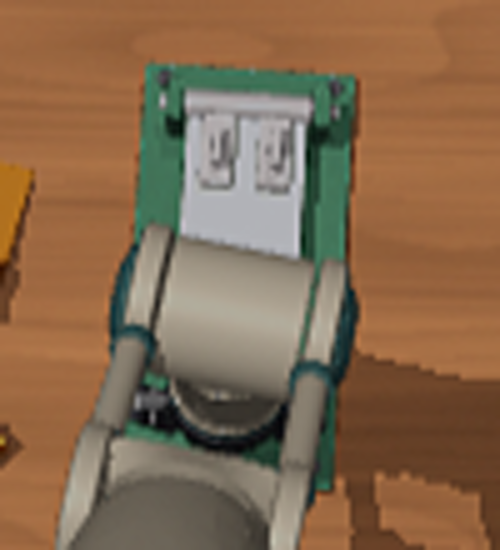

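The wedge hovers in line with the passage: side-crop tip at (450,375), posts at (380,400) and (445,310). Lower it to the plate.

Emit:
{"api": "carry_out", "payload": {
  "deltas": [0.08,0,0,0,0,0,-1,0.05,0,0,0,0,0,-1,0,0,0,0,0,0,-1,0,0,0,0,0,0,-1]
}}

```text
clock: 19.2
position: [0.4536, -0.0157, 0.0201]
ee_rot: [0.706, 0.017, 0.708, -0.017]
contact_force: [-1.0, 0.3, -3.9]
width: 0.0228
```

```bash
python3 plan.py 0.4533 -0.0154 0.0195 87.3
```

```text
t 19.2 pos [ 0.4536 -0.0157  0.0201] jaw 87.22 F [-1.04  0.31 -3.9 ] M [ 0.006  0.026 -0.016] w 0.0228 q [-0.19  0.33  2.06 -0.    0.76 -1.71]
shift units [ 0.01   0.004 -0.005] turn units [-0.02  -0.029  0.013]
```

Emit:
{"api": "carry_out", "payload": {
  "deltas": [0.015,0,0,0,0,0,-1,0,0,0,0,0,0,-1,0,0,0,0,0,0,-1]
}}

```text
clock: 19.58
position: [0.4538, -0.0157, 0.0194]
ee_rot: [0.706, 0.017, 0.707, -0.017]
contact_force: [-0.9, 0.8, 0.3]
width: 0.0226
```

```bash
python3 plan.py 0.4533 -0.0154 0.0195 87.3
```

```text
t 19.57 pos [ 0.4538 -0.0157  0.0194] jaw 87.22 F [-0.85  0.83  0.3 ] M [0.001 0.09  0.036] w 0.0226 q [-0.19  0.33  2.06 -0.    0.76 -1.71]
shift units [-0.001  0.005 -0.008] turn units [-0.019 -0.022  0.014]
```

Emit:
{"api": "carry_out", "payload": {
  "deltas": [0.015,0,0,0,0,0,-1,0,0,0,0,0,0,-1,0,0,0,0,0,0,-1]
}}

```text
clock: 19.95
position: [0.4538, -0.0157, 0.0194]
ee_rot: [0.706, 0.017, 0.707, -0.017]
contact_force: [-2.2, 1.0, 10.5]
width: 0.023
```

```bash
python3 plan.py 0.4533 -0.0154 0.0195 87.3
```

```text
t 19.95 pos [ 0.4538 -0.0157  0.0194] jaw 87.23 F [-2.15  1.02 10.46] M [0.067 0.397 0.01 ] w 0.023 q [-0.19  0.33  2.06 -0.    0.76 -1.71]
shift units [-0.001  0.005 -0.009] turn units [-0.019 -0.017  0.015]
```

Emit:
{"api": "carry_out", "payload": {
  "deltas": [-0.01,0,0.05,0,0,0,-1,0,0,0.15,0,0,0,-1,0,0,0.15,0,0,0,-1,0,0,0.15,0,0,0,-1,0,0,0.15,0,0,0,-1,0,0,0.05,0,0,0,-1,0,0,0,0,0,0,-1,0,0,0,0,0,0,-1]
}}

```text
clock: 20.95
position: [0.4936, -0.0175, 0.0194]
ee_rot: [0.705, 0.017, 0.709, -0.017]
contact_force: [-5.9, 0.2, 8.4]
width: 0.0232
```

```bash
python3 plan.py 0.5262 -0.0189 0.0194 87.3;  python3 - <<'E'
from h import *
from rig import eyes
im=eyes.get_image("side"); np.savez("side5.npz",**im)
crop(im,165,130,300,230,6,"pics/s5.png")
E
```

```text
t 20.95 pos [ 0.4936 -0.0175  0.0194] jaw 87.24 F [-5.9   0.2   8.36] M [0.051 0.583 0.002] w 0.0232 q [-0.18  0.38  1.97 -0.    0.8  -1.7 ]
shift units [-0.003  0.003  0.543] turn units [-0.016 -0.076  0.011]
```

View pics/s5.png

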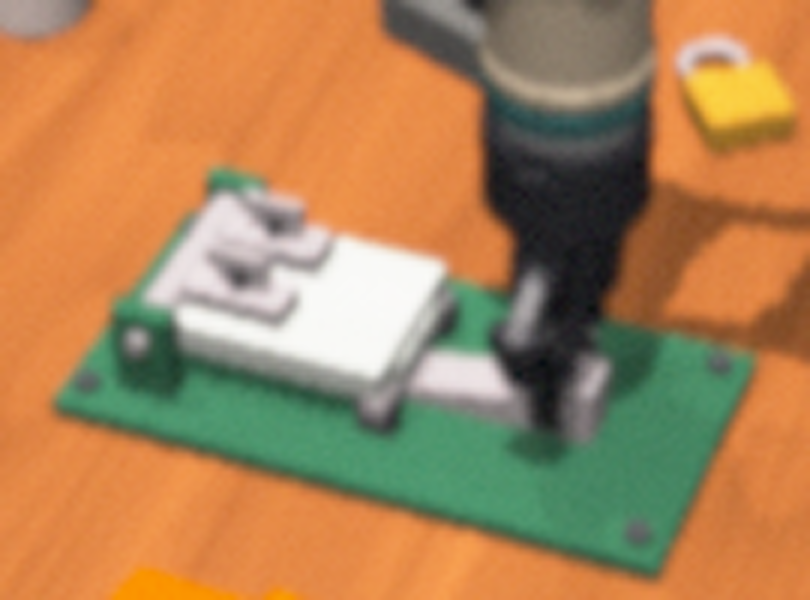

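The tip has passed between the posts, with the ramp entering at (415,370). Advance in small steps, watching the force.

Emit:
{"api": "carry_out", "payload": {
  "deltas": [0,0,0.1,0,0,0,-1,0,0,0.07,0,0,0,-1,0,0,0,0,0,0,-1,0,0,0,0,0,0,-1]
}}

```text
clock: 21.5
position: [0.5043, -0.018, 0.0194]
ee_rot: [0.705, 0.017, 0.709, -0.017]
contact_force: [-5.0, 0.7, 7.3]
width: 0.0226
```

Emit:
{"api": "carry_out", "payload": {
  "deltas": [0,0,0.05,0,0,0,-1,0,0,0,0,0,0,-1]
}}

```text
clock: 21.75
position: [0.5065, -0.0181, 0.0194]
ee_rot: [0.705, 0.017, 0.709, -0.017]
contact_force: [-6.5, 0.5, 9.7]
width: 0.0231
```

Emit:
{"api": "carry_out", "payload": {
  "deltas": [0,0,0.05,0,0,0,-1,0,0,0,0,0,0,-1]
}}

```text
clock: 22.0
position: [0.5095, -0.0182, 0.0194]
ee_rot: [0.705, 0.017, 0.709, -0.017]
contact_force: [-5.2, 0.0, 9.0]
width: 0.0228
```

Emit:
{"api": "carry_out", "payload": {
  "deltas": [0,0,0.05,0,0,0,-1,0,0,0,0,0,0,-1]
}}

```text
clock: 22.25
position: [0.5096, -0.0182, 0.0194]
ee_rot: [0.703, 0.017, 0.711, -0.017]
contact_force: [-11.4, -1.2, 14.8]
width: 0.0233
```

```bash
python3 plan.py 0.5262 -0.0189 0.0194 87.3;  python3 - <<'E'
from h import *
from rig import eyes
im=eyes.get_image("side"); np.savez("side6.npz",**im)
crop(im,165,130,300,230,6,"pics/s6.png")
a=cloud(load("side0.npz"));
for k in "56":
  b=cloud(load(f"side{k}.npz")); col=load("side0.npz")["color"]
  u=np.array([np.cos(np.radians(-2.73)),np.sin(np.radians(-2.73))]);v=np.array([-u[1],u[0]])
  px=(a[...,:2]-[.5712,-.021])@u-.02; py=(a[...,:2]-[.5712,-.021])@v
  for lo in (-.01,.01,.03,.05):
    m=(px>lo)&(px<lo+.02)&(abs(py)<.035)&(a[...,2]>.044)&(a[...,2]<.056)&(b[...,2]<.075)&(b[...,2]>.04)
    d=(b-a)[m][:,2]; print(k,lo,m.sum(),round(np.median(d)*1000,2),"sem",round(d.std()/m.sum()**.5*1000,2))
E
```

```text
t 22.25 pos [ 0.5096 -0.0182  0.0194] jaw 87.26 F [-11.41  -1.16  14.81] M [-0.028  1.248  0.003] w 0.0233 q [-0.17  0.4   1.93 -0.    0.83 -1.69]
shift units [-0.003  0.001  0.278] turn units [-0.009 -0.166  0.01 ]
5 -0.01 121 -0.09 sem 0.25
5 0.01 113 -0.27 sem 0.26
5 0.03 60 0.94 sem 0.31
5 0.05 20 0.9 sem 0.44
6 -0.01 121 -0.22 sem 0.23
6 0.01 114 0.01 sem 0.27
6 0.03 60 0.34 sem 0.3
6 0.05 20 0.87 sem 0.63
```

View pics/s6.png

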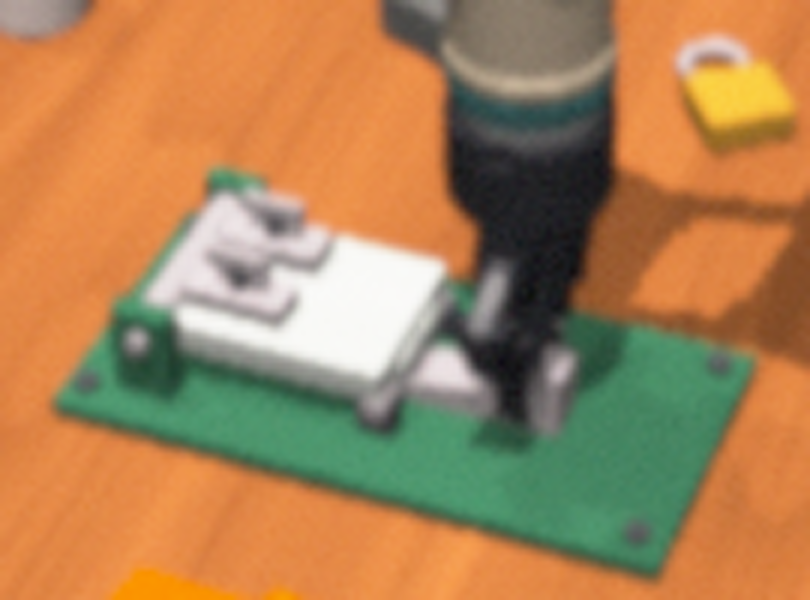

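Contact with the bar at TCP x=0.5096, within 2 mm of prediction. I'll ease the downward pressure and the pitch, then keep going.

Emit:
{"api": "carry_out", "payload": {
  "deltas": [-0.012,0,0,0,-0.1,0,-1,0,0,0,0,0,0,-1,0,0,0,0,0,0,-1]
}}

```text
clock: 22.68
position: [0.5097, -0.0182, 0.0194]
ee_rot: [0.705, 0.017, 0.708, -0.017]
contact_force: [-8.8, -1.6, 8.9]
width: 0.0228
```

```bash
python3 plan.py 0.5262 -0.0189 0.0194 87.3
```

```text
t 22.68 pos [ 0.5097 -0.0182  0.0194] jaw 87.26 F [-8.84 -1.6   8.88] M [-0.106  1.248 -0.028] w 0.0228 q [-0.17  0.4   1.93 -0.    0.82 -1.69]
shift units [-0.     0.001  0.275] turn units [-0.011 -0.064  0.008]
```

Emit:
{"api": "carry_out", "payload": {
  "deltas": [0,0,0.04,0,0,0,-1,0,0,0,0,0,0,-1,0,0,0,0,0,0,-1]
}}

```text
clock: 23.05
position: [0.5098, -0.0182, 0.0194]
ee_rot: [0.704, 0.017, 0.71, -0.017]
contact_force: [-14.1, -1.0, 13.4]
width: 0.023
```

```bash
python3 plan.py 0.5262 -0.0189 0.0194 87.3
```

```text
t 23.05 pos [ 0.5098 -0.0182  0.0194] jaw 87.27 F [-14.11  -1.01  13.36] M [-0.18   1.709 -0.062] w 0.023 q [-0.17  0.4   1.93 -0.    0.82 -1.69]
shift units [-0.002  0.001  0.274] turn units [-0.007 -0.127  0.009]
```

The pushing force matches friction from pressing down too hard (measured sliding coefficient about 0.6). Easing the press.

Emit:
{"api": "carry_out", "payload": {
  "deltas": [-0.015,0,0,0,-0.05,0,-1,0,0,0,0,0,0,-1,0,0,0,0,0,0,-1]
}}

```text
clock: 23.42
position: [0.5107, -0.018, 0.0194]
ee_rot: [0.705, 0.017, 0.708, -0.017]
contact_force: [-10.3, -0.5, 4.7]
width: 0.0226
```

```bash
python3 plan.py 0.5262 -0.0189 0.0194 87.3
```

```text
t 23.43 pos [ 0.5107 -0.018   0.0194] jaw 87.25 F [-10.3   -0.49   4.68] M [-0.047  1.365 -0.05 ] w 0.0226 q [-0.17  0.4   1.93 -0.    0.82 -1.69]
shift units [-0.    -0.002  0.259] turn units [-0.012 -0.059  0.003]
```

Emit:
{"api": "carry_out", "payload": {
  "deltas": [-0.007,0,0.03,0,-0.02,0,-1,0,0,0,0,0,0,-1]
}}

```text
clock: 23.68
position: [0.513, -0.018, 0.0195]
ee_rot: [0.706, 0.017, 0.708, -0.017]
contact_force: [-7.7, 0.1, -0.4]
width: 0.0232
```

```bash
python3 plan.py 0.5262 -0.0189 0.0194 87.3
```

```text
t 23.68 pos [ 0.513  -0.018   0.0195] jaw 87.25 F [-7.73  0.06 -0.42] M [-0.048  1.272 -0.052] w 0.0232 q [-0.17  0.4   1.93 -0.    0.82 -1.69]
shift units [ 0.001 -0.004  0.22 ] turn units [-0.013 -0.027 -0.   ]
```

Emit:
{"api": "carry_out", "payload": {
  "deltas": [-0.005,0,0.03,0,-0.02,0,-1,0,0,0,0,0,0,-1]
}}

```text
clock: 23.92
position: [0.5153, -0.0181, 0.0195]
ee_rot: [0.707, 0.017, 0.707, -0.017]
contact_force: [-5.9, 0.5, -3.3]
width: 0.0232
```

```bash
python3 plan.py 0.5262 -0.0189 0.0194 87.3
```

```text
t 23.93 pos [ 0.5153 -0.0181  0.0195] jaw 87.24 F [-5.92  0.46 -3.31] M [0.054 1.112 0.025] w 0.0232 q [-0.17  0.4   1.93  0.    0.82 -1.69]
shift units [ 0.002 -0.004  0.182] turn units [-0.014  0.003 -0.002]
```

Emit:
{"api": "carry_out", "payload": {
  "deltas": [0.002,0,0.04,0,0,0,-1,0,0,0.03,0,0,0,-1,0,0,0,0,0,0,-1]
}}

```text
clock: 24.3
position: [0.5193, -0.0183, 0.0195]
ee_rot: [0.707, 0.017, 0.707, -0.017]
contact_force: [-7.1, 0.4, -3.1]
width: 0.0231
```

```bash
cat > lift.py <<'E'
from h import *
from rig import eyes
import sys
k=sys.argv[1]
ds=[]
a=cloud(load("side0.npz")); col=load("side0.npz")["color"].astype(int)
u=np.array([np.cos(np.radians(-2.73)),np.sin(np.radians(-2.73))]);v=np.array([-u[1],u[0]])
for j in range(6):
  im=eyes.get_image("side"); 
  b=cloud(im)
  if j==0: np.savez(f"side{k}.npz",**im); crop(im,165,130,300,230,6,f"pics/s{k}.png")
  ds.append(b[...,2])
b=np.mean(ds,0)
px=(b*0+(a[...,:2]-[.5712,-.021])@u)-.02; py=(a[...,:2]-[.5712,-.021])@v
m=(px>-.03)&(px<.085)&(abs(py)<.033)&(a[...,2]>.046)&(a[...,2]<.054)&(b<.062)&(b>.042)&(col.min(2)>150)
d=(b-a[...,2])[m]; h=.09-px[m]
c=np.polyfit(h,d,1); s=(d@h)/(h@h)
res=d-s*h
print("n",m.sum(),"lift through hinge mm",s*110,"+-",110e0*res.std()/np.sqrt(h@h)/1,"free fit at bar",np.polyval(c,.11)*1000,"at hinge",np.polyval(c,0)*1000)
g=(col[...,1]>col[...,0]+25)&(abs(a[...,2]-.012)<.005)&(abs(b-.012)<.005); print("plate drift mm",np.mean((b-a[...,2])[g])*1000,g.sum())
E
python3 plan.py 0.5262 -0.0189 0.0194 87.3; python3 lift.py 7
```

```text
t 24.3 pos [ 0.5193 -0.0183  0.0195] jaw 87.24 F [-7.1   0.45 -3.15] M [0.043 1.137 0.017] w 0.0231 q [-0.17  0.41  1.92  0.    0.82 -1.69]
shift units [ 0.001 -0.004  0.115] turn units [-0.014 -0.003 -0.002]
n 351 lift through hinge mm 1.7002347498093553 +- 0.13654508836541343 free fit at bar 1.4564885420037272 at hinge 0.8766354697305403
plate drift mm -0.008566614652241256 2285
```

View pics/s7.png

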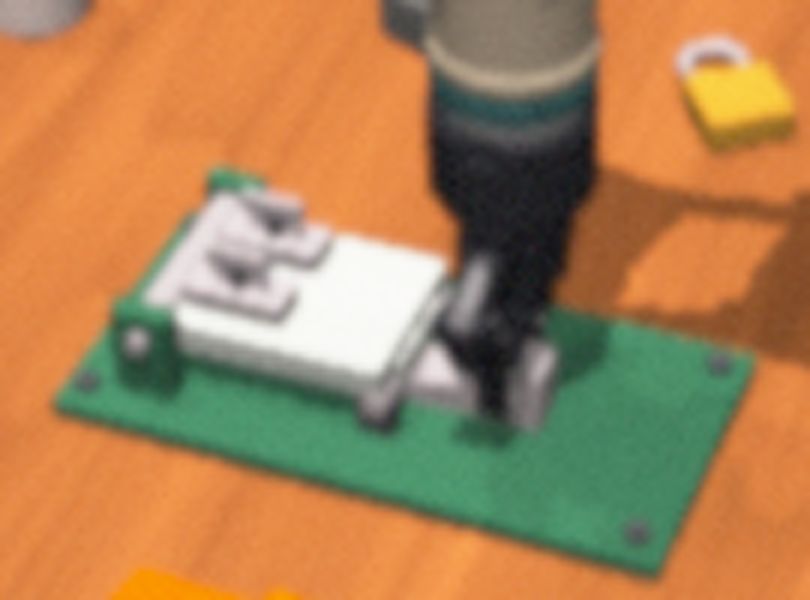

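Lift is now about 1.7 mm by camera, 1.85 mm from the travel since contact. Advance another 6 mm.

Emit:
{"api": "carry_out", "payload": {
  "deltas": [0.004,0,0.04,0,0,0,-1,0,0,0.04,0,0,0,-1,0,0,0.025,0,0,0,-1,0,0,0,0,0,0,-1,0,0,0,0,0,0,-1]
}}

```text
clock: 25.22
position: [0.5251, -0.0185, 0.0195]
ee_rot: [0.707, 0.017, 0.707, -0.017]
contact_force: [-7.6, 0.5, 0.6]
width: 0.0232
```

```bash
python3 plan.py 0.5262 -0.0189 0.0194 87.3; python3 lift.py 8;python3 plan.py 0.5262 -0.0189 0.0194 87.3
```

```text
t 25.23 pos [ 0.5251 -0.0185  0.0195] jaw 87.25 F [-7.6   0.45  0.57] M [-0.016  1.324  0.012] w 0.0232 q [-0.17  0.41  1.9   0.    0.83 -1.69]
shift units [ 0.001 -0.005  0.019] turn units [-0.013 -0.016 -0.002]
n 351 lift through hinge mm 2.7430770465251095 +- 0.1388104983688985 free fit at bar 2.4452909151108777 at hinge 1.053448352754877
plate drift mm -0.024173095250058636 2317
t 25.52 pos [ 0.5251 -0.0185  0.0195] jaw 87.25 F [-7.74  1.3   0.34] M [ 0.072  1.343 -0.056] w 0.023 q [-0.17  0.41  1.9   0.    0.83 -1.69]
shift units [ 0.001 -0.005  0.019] turn units [-0.013 -0.016 -0.002]
```

View pics/s8.png

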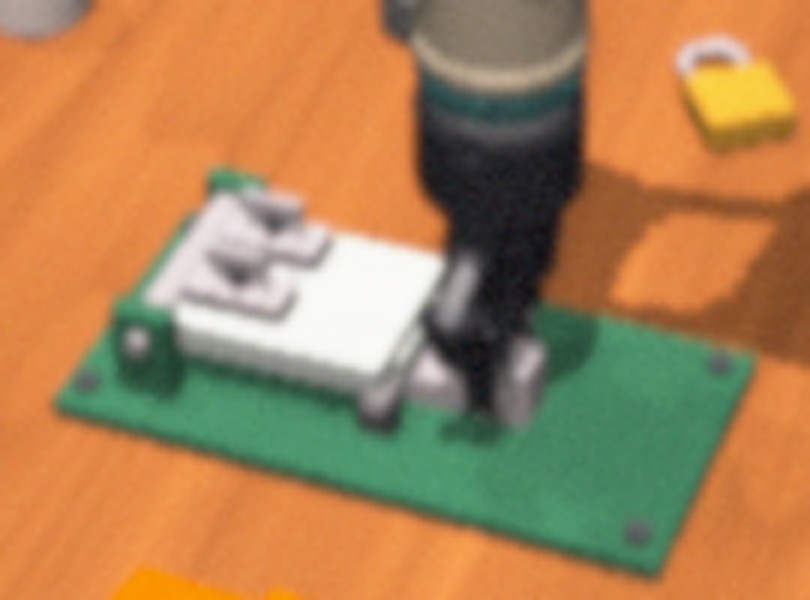

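Emit:
{"api": "carry_out", "payload": {
  "deltas": [0.003,0,0.013,0,0,0,-1,0,0,0,0,0,0,-1,0,0,0,0,0,0,-1,0,0,0,0,0,0,-1]
}}

```text
clock: 26.02
position: [0.5251, -0.0186, 0.0195]
ee_rot: [0.706, 0.017, 0.708, -0.017]
contact_force: [-10.3, -0.1, 3.1]
width: 0.0231
```

```bash
python3 lift.py 9;python3 plan.py 0.5262 -0.0189 0.0194 87.3; python3 - <<'E'
from h import *
im=load("side9.npz"); cv2.imwrite("pics/s_full9.png",cv2.resize(im["color"][:,:,::-1],(800,600)))
E
```

```text
n 352 lift through hinge mm 2.8193683276057246 +- 0.14635107567772324 free fit at bar 2.551670366607772 at hinge 0.9457168225396799
plate drift mm -0.024003947203604527 2308
t 26.32 pos [ 0.525  -0.0185  0.0195] jaw 87.26 F [-11.1   -0.46   2.27] M [-0.028  1.524 -0.02 ] w 0.0227 q [-0.17  0.41  1.9  -0.    0.83 -1.69]
shift units [ 0.001 -0.005  0.02 ] turn units [-0.011 -0.037 -0.002]
```

View pics/s_full9.png

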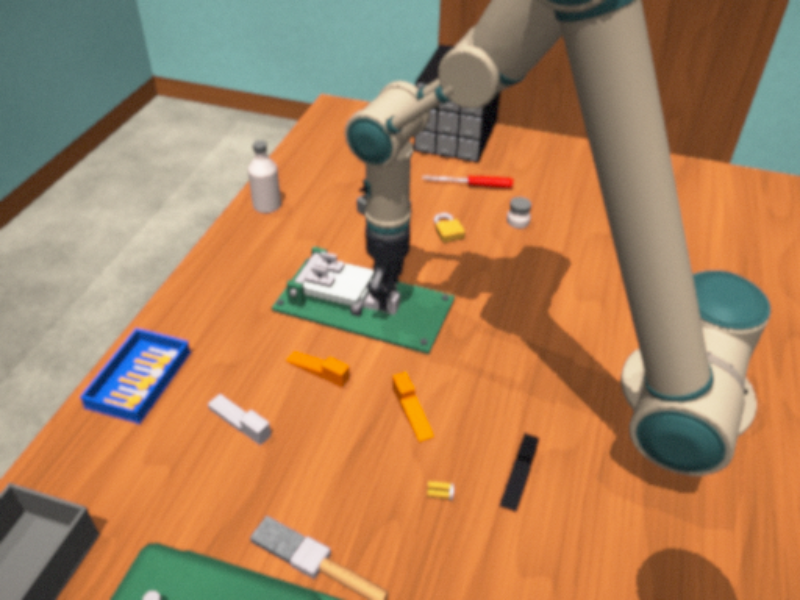

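Bystanders haven't moved, the wedge is flat in the passage under the bar, and the lift is about 2.8–3.0 mm and steady. Handing in.

```bash
python3 -c "
from rig import job; print(job.sign_off())"
```

```text
the job is handed in; nothing more can be done
None
```

The job is handed in at about 26 s, with the wedge still gripped flat on the plate under the carriage's front bar at close to 3 mm of lift.

- **Readout:** I turned the knob clockwise to its stop; the wrist moment rose to about 0.9 N m, well past the spring's 0.11. I then opened the gripper, and the picture afterwards showed the pointer back at rest.
- **Wedge:** I picked the steel piece that slopes (15 to 5 mm measured); the other is level at about 13 mm. I set it on the plate and pushed it in thin end first between the posts.
- **Friction:** The wedge stuck when it first met the bar because I was pressing down too hard. I eased the downward force and it moved on.
- **Lift at the end:** The checks differ slightly. The camera gave 2.8 mm (2.55 mm with a looser fit), and the travel since first contact gave about 3.0 mm. A last small nudge forward did not move the wedge.
- **Other final checks:** The tool height was within 0.1 mm of where the wedge was seated on the plate, and its tilt was about 0.15°. The wrist force was about 11 N. By its position the gripper is clear of the carriage. The bystanders visible in the last picture had not moved; the knob box was mostly hidden behind the arm.

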